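# Tare an empty vial on a milligram balance by its touch-free sensor

## Robot

A 6-joint arm with a two-finger parallel gripper is mounted at the origin on the work surface. World frame = base frame: x ahead of the robot, y to its left, z up, the work surface at z = 0. Lengths are in m, angles in rad, forces in N, time in s.
With the tool pointing down it reaches from about 0.275 to 0.975 m from the base axis. Payload 8.4 kg.
Tool frame: the origin (TCP) lies midway between the tips of the shut fingers; the grasp point (between the pads) lies 19 mm behind it; z points along the fingers, y is the direction in which the jaws open and shut (so a half turn about z gives the same grasp; the last joint's range is limited). The gripper opens to 92 mm and grips with 3 to 60 N. Pads are 20 mm wide; open, the fingers measure 128 mm over their backs; the gripper's body (75 mm by 189 mm) begins 69 mm behind the grasp point.
Start: joints at [1.308, 0.353, 1.633, -0, 1.155, -0.002], TCP at [0.161, 0.604, 0.215] pointing down, gripper open.
Joint ranges: [-2.63, 2.63], [-0.92, 2.1], [0.06, 2.66], [-1.3, 4.44], [0, 2.69], [-3.02, 3.02]. Speed limits (rad/s): [2.22, 2.22, 2.79, 3.14, 3.14, 3.14].

## Interface

Orientations are given as a unit quaternion [x, y, z, w].
In Python, from workcell import sensors, capture, get_calibration, bot gives the robot as it stands.
- The arm moves only by the tool step_arm, never from a script. Its argument "moves" is a list of rows, each an object of numbers: "rx", "ry", "rz": the turn, a rotation vector about the tool's x, y, z in degrees; "x", "y", "z": the shift along the tool's x, y, z in mm; "gripper": the opening, from -1 (shut) to 1 (fully open). A call has 1 to 12 rows; each row is the pose to reach, as a shift and turn from the pose commanded when the call began, along the tool's axes at that moment; what a row does not reach only later rows make up. A row lasts 1/10 s, in which the tool goes at most 50 mm and 8.59 degrees, less where a joint would pass 70% of its speed; a pose out of reach is approached as far as the arm can. A call with a gripper value outside its range is refused whole. The fingers move at their own pace and stop on an object; "newtons" is the grip in N (left out, the last holds). Time passes only in rows, so rows that repeat a pose let the fingers close. It gives the time, the measured TCP pose, the force and the opening at its end, in the units of the state.
- sensors.observe(): the state, without advancing time (a new reading comes with each control period).
- capture(name): name is "scene" or "top"; returns the picture (420x560x3 uint8, blue, green, red); there is no depth.
- get_calibration(name): a dict with "fx", "fy", "cx", "cy" (pixels), "position" and "attitude" of the camera in the world. Camera axes: x right, y down, z forward; pixel columns grow to the right and rows downward; lengths in m; the calibration is good to about 2 mm. A picture is of the moment at which its call begins. get_calibration takes no time and is no camera call.
- bot.sign_off(): hands the job in, once; it reports no verdict.
The state is a dict: "time_s": time; "joint_pos": joint angles; "qd": joint speeds; "joint_efforts": joint torques, N m; "ee_pos": TCP position; "orientation": TCP orientation; "contact_force": force on the tool from outside, world axes, zero at the start; "ft_torque": the same for the moment, N m; "grip_width": opening from 0.0 (shut) to 1.0 (fully open).
Only numpy, scipy, OpenCV 4.12 (cv2) and the standard library are available. Lean on these libraries where they do the work, as an engineer would, in place of code of your own. Each camera call takes 0.05 s, during which the arm holds its last target. There are 200 camera calls.

## Task

The empty vial on the balance pan is to be tared: gently slide the draft shield's glass lid fully shut with the fingertips, then hold the fingertips still just above the touch-free sensor on the right of the balance's terminal (right as seen from the robot), without touching the terminal, for two full seconds, and take the hand away again. Do not go over the left-hand sensor, which would open the shield, and leave the vial on the pan and the things lying about where they are.

Things in the scene. Friction and masses are not known exactly. Their poses are not given: they have to be found in the camera images.
- balance: white laboratory balance, fixed, 315 mm deep, 200 wide, 168 high. Origin on the bench under its middle; x runs from front (terminal, robot side) to back, y to its left. Glass draft shield: x -49 to +139, y -95 to +95 mm, walls up to 147 mm above the bench. Round pan, 90 mm wide, centred at x +45 mm, top 70 mm above the bench. Pushes must stay below 25 N
- terminal: low sloping console in front of the draft shield, fixed to the balance: 100 mm deep, 196 mm wide, 30 to 60 mm high, rising 11 degrees towards the shield; display in the middle, a round black sensor window on either side. Origin on the bench under its middle, axes as the balance's. It must not be touched
- sensor_right (a point): centre of the right-hand touch-free sensor (negative y of the balance), on its surface, 50 mm above the bench: a round black window, 26 mm across, in a thin metal ring. Axes as the balance's. It sees fingertips held 10 to 50 mm above it and within 15 mm of its centre. It lies 65 mm in front of the draft shield's front wall
- sensor_left (a point): centre of the left-hand touch-free sensor, the same window at positive y of the balance, 152 mm from the right-hand one; fingertips within 40 mm of its centre sideways and less than 80 mm above it would trigger it
- lid (a joint): sliding glass lid on top of the draft shield, 190 by 190 mm, its top 150 mm above the bench: metres it stands open; 0 = fully shut (against a stop), up to 0.115 = slid back along the balance's +x. It starts 0.06 to 0.10 open, slides with 1 to 2 N and stays where it is left
- lid_grip (a point): point on the lid's grip, moving with the lid. The grip is a grey ridge across the lid near its front edge, 110 mm wide (along y), 18 mm above the glass, front sloping, rear face upright. The point is the middle of the rear face (facing the balance's +x), 6 mm above the glass. Pushing that face towards the balance's -x, from behind and above the glass, shuts the lid
- vial: the empty glass vial on the weighing pan, 27 mm wide, 57 mm high, origin at the centre of its underside
- vial_a: bystander: glass vial with a little soil, 27 mm wide, 57 mm high, standing on the bench beside the balance, origin at the centre of its underside
- vial_b: bystander: another such vial with soil on the bench beside the balance, 27 mm wide, 57 mm high, origin at the centre of its underside
- dish: bystander: shallow round aluminium weighing dish, 64 mm wide, 18 mm high, on the bench beside the balance, origin at the centre of its underside
- spatula: bystander: thin double-ended steel laboratory spatula, 155 mm long, 10 mm wide, 6 mm high, lying on the bench beside the balance, origin near its middle, long axis its x

How it is judged:
On the way, in this order (a step that is already met when the one before it is completed fails the run):
1. the draft shield's lid is fully shut (within 5 mm) (value of joint lid below 0.005 m), for 0.2 s.
2. with the lid shut, the fingertips dwell over the right-hand sensor for 1.6 s (grasp point within 25 mm of its centre sideways and 22 to 85 mm above it, fingertips about 19 mm lower) (value of joint lid below 0.005 m and horizontal distance between the grasp point and sensor_right below 0.025 m and z of the grasp point in the frame of sensor_right between 0.022 and 0.085 m), for 1.6 s.
At the end, for the whole second after the job is handed in: the lid is shut to within 5 mm, the hand is clear of both sensors (grasp point more than 90 mm from each, fingertips about 70 mm), the vial stands upright on the pan within 8 mm of where it was, and the bystanders are within 20 mm of where they were (value of joint lid below 0.005 m and distance between the grasp point and sensor_right above 0.09 m and distance between the grasp point and sensor_left above 0.09 m and distance of vial from where it was at the start of the episode below 0.008 m and angle between vial's own z axis and vertical below 0.15 rad and linear speed of vial below 0.02 m/s and distance of each of vial_a, vial_b, dish, spatula from where it was at the start of the episode below 0.02 m); the robot touches nothing.
It fails at once if the robot touches the terminal (contact force between any of the fingers, the arm and terminal above 0.5 N).
It fails at once if the hand comes over the left-hand sensor (grasp point within 40 mm sideways and less than 100 mm above it) (horizontal distance between the grasp point and sensor_left below 0.04 m and z of the grasp point in the frame of sensor_left below 0.1 m).
It fails at once if the balance or its lid is pushed with more than 25 N by the fingers, or knocked by the arm or the gripper's body (over 5 N) (contact force between the fingers and balance above 25 N or contact force between the arm and balance above 5 N).
It fails at once if the vial on the pan is touched, shifted by more than 8 mm, lifted or tipped (contact force between the fingers and vial above 0.3 N or distance of vial from where it was at the start of the episode above 0.008 m or angle between vial's own z axis and vertical above 0.2 rad).
It fails at once if a bystander is shifted by more than 20 mm, or lifted (distance of any of vial_a, vial_b, dish, spatula from where it was at the start of the episode above 0.02 m).
It also fails if it takes over 45 s, if anything falls off the work surface, if the arm or the gripper's body presses on something with over 40 N, if the wrist force passes 120 N, or if a joint passes its speed limit or range.

## Working session

There is one attempt and no reset: what is moved stays moved. The work goes in short steps, Python scripts to look and compute and a tool call to move; the robot and the scene stay as the last step left them, time stands still between calls to the robot, and variables do not carry over. Pictures are saved under pics/ and viewed, about 8 in all and at most 12, crops included, and the job is handed in when it is done.

Besides the shell and the picture viewer there is one more tool, called after "Emit:" as a command line: name --argument value ..., lists and objects as JSON in quotes. step_arm: Moves the arm, as the interface text tells. Its arguments: {"type":"object","properties":{"moves":{"type":"array"},"newtons":{"type":"number"}},"required":["moves"]}

```bash
mkdir -p pics; python3 - <<'E'
from workcell import sensors, capture, get_calibration, bot
import cv2
for n in("scene","top"):
    cv2.imwrite(f"pics/{n}0.png",cv2.resize(capture(n),None,fx=1.42,fy=1.42,interpolation=cv2.INTER_CUBIC)); print(n,get_calibration(n))
    cv2.imwrite(f"raw_{n}.png",capture(n))
print(sensors.observe())
E
```

```text
scene {'fx': 445.26600015860464, 'fy': 445.26600015860464, 'cx': 285.0831699342651, 'cy': 208.83382446763503, 'position': array([ 0.46916724, -0.57980793,  0.62484216]), 'attitude': array([ 0.89700345, -0.08172908,  0.03356252, -0.43310361])}
top {'fx': 415.61867020796836, 'fy': 415.61867020796836, 'cx': 279.7829733506816, 'cy': 215.7564364607102, 'position': array([0.47924009, 0.06791422, 1.07457793]), 'attitude': array([ 0.71091426, -0.70127405,  0.04718817, -0.02426714])}
{'time_s': 0.2, 'joint_pos': array([ 1.30758748e+00,  3.53419756e-01,  1.63380546e+00, -6.09310075e-06,
        1.15517303e+00, -2.41038009e-03]), 'qd': array([ 0.0019578 , -0.00041597, -0.00212435, -0.00110709,  0.00053869,
        0.00114919]), 'joint_efforts': array([-3.81676427e-04, -5.93686616e+01, -3.34178638e+01,  6.96724188e-02,
        2.14365934e-02, -1.03291356e-04]), 'ee_pos': array([0.16109552, 0.60360239, 0.214147  ]), 'orientation': array([ 1.30028765e-01,  9.91510140e-01, -3.99614544e-04, -5.05754647e-05]), 'contact_force': array([-0.09016503, -0.50676494, -0.43632542]), 'ft_torque': array([ 0.02522976, -0.01320784,  0.02834015]), 'grip_width': 1.0013785878178592}
```

View pics/scene0.png

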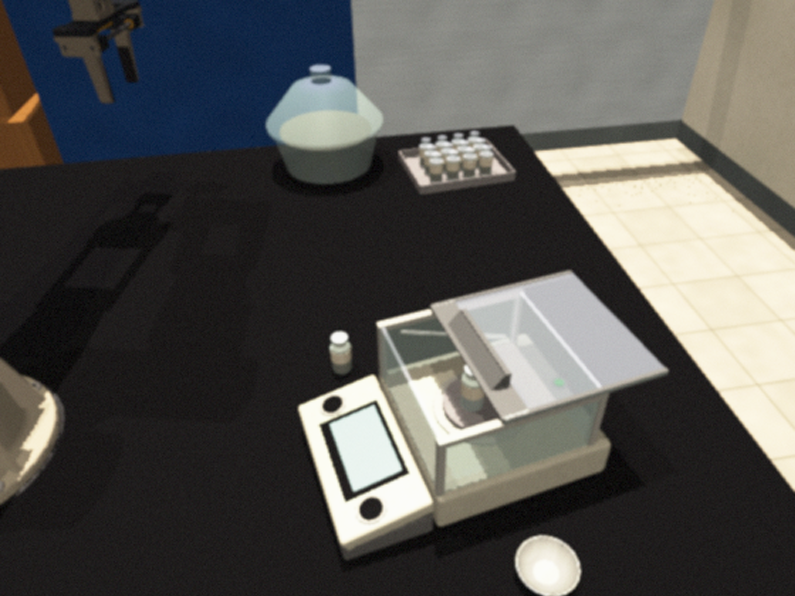

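View pics/top0.png

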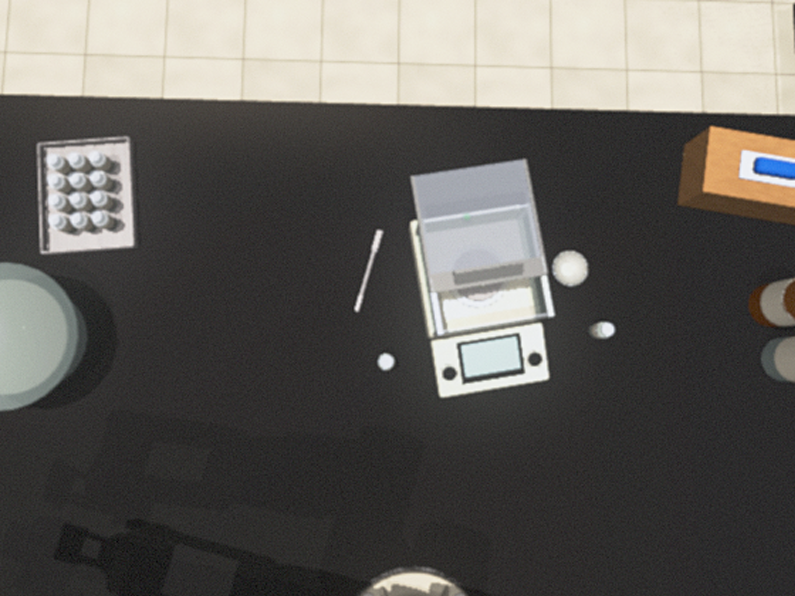

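The scene view shows the terminal with its sensors at about (332,404) left and (371,508) right, and the lid open with its grip running from (450,310) to (500,385). In the top view the sensors are at (449,373) left and (535,358) right, and the grip is at about (488,271). I'll measure the sensors by mask and enlarge the grip.

```bash
cat > h.py <<'E'
import numpy as np,cv2
from scipy.spatial.transform import Rotation as R
from workcell import get_calibration
def ray(n,u,v):
    c=get_calibration(n); d=R.from_quat(c["attitude"]).apply([(u-c["cx"])/c["fx"],(v-c["cy"])/c["fy"],1]); return c["position"],d
def onz(n,u,v,z):
    p,d=ray(n,u,v); return p+d*(z-p[2])/d[2]
def tri(ut,us):
    p,d=ray("top",*ut);q,e=ray("scene",*us)
    s,t=np.linalg.lstsq(np.c_[d,-e],q-p,rcond=None)[0]
    return (p+s*d+q+t*e)/2, np.linalg.norm(p+s*d-q-t*e)
def proj(n,X):
    c=get_calibration(n); x=R.from_quat(c["attitude"]).inv().apply(np.asarray(X)-c["position"]); return c["fx"]*x[...,0]/x[...,2]+c["cx"],c["fy"]*x[...,1]/x[...,2]+c["cy"]
def blob(n,img,u,v,r=9,th=60):
    u,v=int(u),int(v); g=cv2.cvtColor(img,cv2.COLOR_BGR2GRAY)[v-r:v+r+1,u-r:u+r+1]
    k,l,s,c=cv2.connectedComponentsWithStats((g<th).astype(np.uint8))
    i=l[r,r]; return c[i]+[u-r,v-r],s[i]
E
python3 - <<'E'
from h import *
k=1.42
im={n:cv2.imread(f"raw_{n}.png") for n in("top","scene")}
P={}
for nm,a,b in(("L",(449,373),(332,404)),("R",(535,358),(371,508))):
    (ca,sa),(cb,sb)=blob("top",im["top"],a[0]/k,a[1]/k),blob("scene",im["scene"],b[0]/k,b[1]/k)
    print(nm,ca,sa,cb,sb,onz("top",*ca,.05),onz("scene",*cb,.05),tri(ca,cb))
t=im["top"][105:285,280:400]; s=im["scene"][185:365,205:475]
cv2.imwrite("pics/c_top.png",cv2.resize(t[0:135],None,fx=4.4,fy=4.4,interpolation=cv2.INTER_CUBIC))
cv2.imwrite("pics/c_scene.png",cv2.resize(im["scene"][190:310,265:425],None,fx=5,fy=5,interpolation=cv2.INTER_CUBIC))
E
```

```text
L [316.00568182 261.94034091] [  0   0  19  19 352] [233.56976744 284.3255814 ] [ 4  5 12 10 86] [ 0.47068715 -0.05519191  0.05      ] [ 0.46702556 -0.05518281  0.05      ] (array([ 0.46885622, -0.0551876 ,  0.04998197]), np.float64(0.003661481433012839))
R [375.98843931 251.93352601] [  0   0  19  19 346] [260.69078947 357.76315789] [  2   3  14  14 152] [ 0.49705607 -0.20415191  0.05      ] [ 0.49373044 -0.20474084  0.05      ] (array([ 0.49541553, -0.20428762,  0.04927632]), np.float64(0.003307109142659374))
```

View pics/c_top.png

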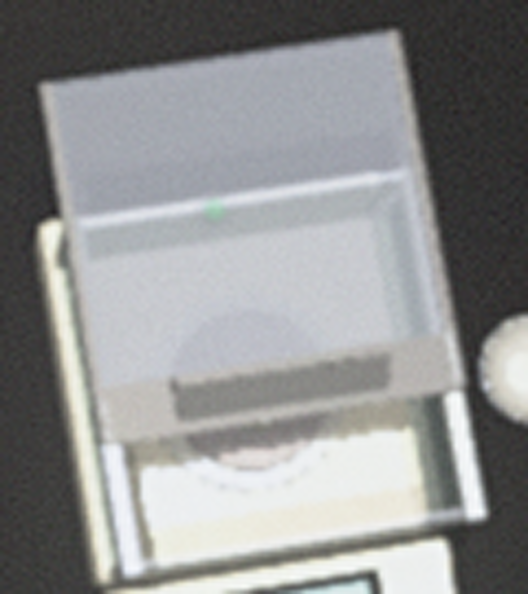

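View pics/c_scene.png

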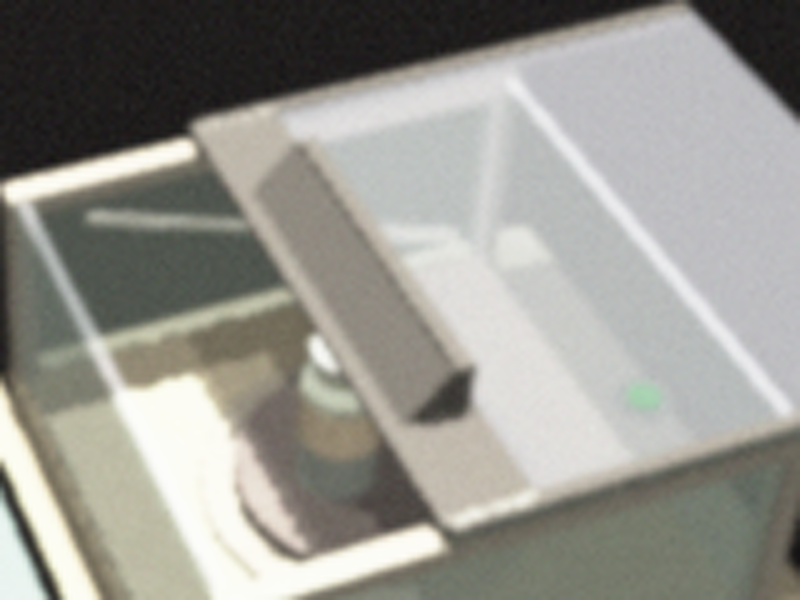

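The top crop shows the grip's rear top edge from (172,378) to (388,353). In the scene crop the same edge runs from (305,143) to (470,370). I'll triangulate it.

```bash
cat >> h.py <<'E'
L=np.array([.4670,-.0552]);Rr=np.array([.4937,-.2047])
yb=(L-Rr)/np.linalg.norm(L-Rr); xb=np.array([yb[1],-yb[0]]); O=(L+Rr)/2+.114*xb
def bal(X): d=np.asarray(X)[:2]-O; return np.array([d@xb,d@yb])
def tool(w,z):  # commanded shift in current tool axes, mm, to world
    from workcell import sensors
    s=sensors.observe(); return R.from_quat(s["orientation"]).inv().apply(np.r_[w,z]-s["ee_pos"])*1000
E
python3 - <<'E'
from h import *
from workcell import sensors
for a,b in(((172,378),(305,143)),((388,353),(470,370))):
    a=np.array(a)/4.4+[280,105]; b=np.array(b)/5+[265,190]
    X,e=tri(a,b); T=onz("top",*a,.168);S=onz("scene",*b,.168);print(X,e,T,S,"bal",bal(X),bal(T),bal(S))
# top check of sensors & lid corners (z .15), rear left/right, front left
im=cv2.imread("raw_top.png")
for p in((316.2,262.7),(376.8,252.1)): 
    for th in(80,100): c,s=blob("top",im,*p,r=7,th=th);print(c,s[4],onz("top",*c,.05))
for p in((40,85),(402,32),(465,390),(100,440)): print("lid",bal(onz("top",p[0]/4.4+280,p[1]/4.4+105,.15)))
print(O,np.degrees(np.arctan2(xb[1],xb[0])))
E
```

```text
[ 0.62736065 -0.04753923  0.16526043] 0.002298583521945746 [ 0.62806483 -0.04737146  0.168     ] [ 0.62523472 -0.05079266  0.168     ] bal [0.04520966 0.05528066] [0.04593236 0.055322  ] [0.04254484 0.05245167]
[ 0.64461064 -0.15746575  0.16777736] 0.0036254193276527413 [ 0.64275705 -0.15700482  0.168     ] [ 0.64641886 -0.15761891  0.168     ] bal [ 0.0428644  -0.05596638] [ 0.04112071 -0.05518674] [ 0.04461753 -0.05643506]
[316.24 262.76] 50 [ 0.4686912  -0.05577619  0.05      ]
[316.10344828 262.5862069 ] 58 [ 0.46911186 -0.05543806  0.05      ]
[376.35416667 252.64583333] 48 [ 0.49530983 -0.2050446   0.05      ]
[376.25       252.57142857] 56 [ 0.49549017 -0.2047867   0.05      ]
lid [0.21126063 0.09388322]
lid [ 0.21029602 -0.09913505]
lid [ 0.01820912 -0.09607762]
lid [0.02275849 0.09454485]
[ 0.59257428 -0.10990727] 10.125998100113707
```

```bash
python3 - <<'E'
from h import *
print(tool(O+.085*xb,.26), O+.085*xb)
E
```

```text
[-677.85990258 -542.14780316  -45.41380634] [ 0.67625028 -0.09496313]
```

Emit:
step_arm --moves '[{"z": -45,"gripper": -1},{"x": -678,"y": -542,"z": -45,"rz": -25,"gripper": -1},{"x": -678,"y": -542,"z": -45,"rz": -25,"gripper": -1},{"x": -678,"y": -542,"z": -45,"rz": -25,"gripper": -1},{"x": -678,"y": -542,"z": -45,"rz": -25,"gripper": -1},{"x": -678,"y": -542,"z": -45,"rz": -25,"gripper": -1},{"x": -678,"y": -542,"z": -45,"rz": -25,"gripper": -1},{"x": -678,"y": -542,"z": -45,"rz": -25,"gripper": -1},{"x": -678,"y": -542,"z": -45,"rz": -25,"gripper": -1},{"x": -678,"y": -542,"z": -45,"rz": -25,"gripper": -1},{"x": -678,"y": -542,"z": -45,"rz": -25,"gripper": -1},{"x": -678,"y": -542,"z": -45,"rz": -25,"gripper": -1}]'

```text
validation failed for argument at $.mo...
```

```bash
python3 - <<'E'
from h import *
print(tool(O+.085*xb,.26)); from workcell import sensors; s=sensors.observe(); print(s["ee_pos"],R.from_quat(s["orientation"]).as_matrix().round(3),s["joint_pos"])
E
```

```text
[-677.85990258 -542.14780316  -45.41380634]
[0.16109552 0.60360239 0.214147  ] [[-0.966  0.258 -0.   ]
 [ 0.258  0.966 -0.001]
 [-0.    -0.001 -1.   ]] [ 1.30758748e+00  3.53419756e-01  1.63380546e+00 -6.09310075e-06
  1.15517303e+00 -2.41038009e-03]
```

The call was refused and nothing moved. I'll try again with every field filled in.

Emit:
step_arm --moves '[{"x": 0,"y": 0,"z": -45,"rx": 0,"ry": 0,"rz": 0,"gripper": -1}]'

```text
time_s: 0.3
ee_pos: [0.1602, 0.6004, 0.2541]
orientation: [0.13, 0.991, -0.005, -0.001]
contact_force: [0.3, 0.9, 0.2]
grip_width: 0.938
```

Emit:
step_arm --moves '[{"x": -678,"y": -542,"z": 0,"rx": 0,"ry": 0,"rz": -25,"gripper": -1},{"x": -678,"y": -542,"z": 0,"rx": 0,"ry": 0,"rz": -25,"gripper": -1},{"x": -678,"y": -542,"z": 0,"rx": 0,"ry": 0,"rz": -25,"gripper": -1},{"x": -678,"y": -542,"z": 0,"rx": 0,"ry": 0,"rz": -25,"gripper": -1},{"x": -678,"y": -542,"z": 0,"rx": 0,"ry": 0,"rz": -25,"gripper": -1},{"x": -678,"y": -542,"z": 0,"rx": 0,"ry": 0,"rz": -25,"gripper": -1},{"x": -678,"y": -542,"z": 0,"rx": 0,"ry": 0,"rz": -25,"gripper": -1},{"x": -678,"y": -542,"z": 0,"rx": 0,"ry": 0,"rz": -25,"gripper": -1},{"x": -678,"y": -542,"z": 0,"rx": 0,"ry": 0,"rz": -25,"gripper": -1},{"x": -678,"y": -542,"z": 0,"rx": 0,"ry": 0,"rz": -25,"gripper": -1},{"x": -678,"y": -542,"z": 0,"rx": 0,"ry": 0,"rz": -25,"gripper": -1},{"x": -678,"y": -542,"z": 0,"rx": 0,"ry": 0,"rz": -25,"gripper": -1}]'

```text
time_s: 1.5
ee_pos: [0.5179, 0.1195, 0.2597]
orientation: [-0.088, 0.996, 0.0, 0.0]
contact_force: [-0.4, 0.7, 0.5]
grip_width: 0.002
```

```bash
python3 - <<'E'
from h import *
print(tool(O+.085*xb,.26)); from workcell import sensors; s=sensors.observe(); print(s["ee_pos"],R.from_quat(s["orientation"]).as_matrix().round(3),s["joint_pos"])
E
```

```text
[-118.49450997 -238.81227426   -0.27160221]
[0.51791111 0.11951518 0.25970701] [[-0.985 -0.174  0.   ]
 [-0.174  0.985  0.   ]
 [-0.     0.    -1.   ]] [ 2.23934929e-01  1.64113769e-01  1.78140562e+00  5.84328099e-05
  1.19574850e+00 -1.52223434e+00]
```

Emit:
step_arm --moves '[{"x": -118,"y": -238,"z": 0,"rx": 0,"ry": 0,"rz": 0,"gripper": -1},{"x": -118,"y": -238,"z": 0,"rx": 0,"ry": 0,"rz": 0,"gripper": -1},{"x": -118,"y": -238,"z": 0,"rx": 0,"ry": 0,"rz": 0,"gripper": -1},{"x": -118,"y": -238,"z": 0,"rx": 0,"ry": 0,"rz": 0,"gripper": -1},{"x": -118,"y": -238,"z": 0,"rx": 0,"ry": 0,"rz": 0,"gripper": -1},{"x": -118,"y": -238,"z": 0,"rx": 0,"ry": 0,"rz": 0,"gripper": -1},{"x": -118,"y": -238,"z": 0,"rx": 0,"ry": 0,"rz": 0,"gripper": -1},{"x": -118,"y": -238,"z": 0,"rx": 0,"ry": 0,"rz": 0,"gripper": -1}]'

```text
time_s: 2.3
ee_pos: [0.674, -0.0914, 0.2591]
orientation: [-0.088, 0.996, 0.0, -0.001]
contact_force: [0.0, 0.5, 0.2]
grip_width: 0.003
```

```bash
python3 - <<'E'
from h import *
print(tool(O+.075*xb,.158)); from workcell import sensors; s=sensors.observe(); print(bal(s["ee_pos"]),s["ee_pos"],R.from_quat(s["orientation"]).as_matrix().round(3),s["contact_force"])
E
```

```text
[  8.24158912  -4.04532721 101.09577098]
[0.08337259 0.00393073] [ 0.67395714 -0.09137974  0.25908953] [[-0.985 -0.174 -0.001]
 [-0.174  0.985  0.001]
 [ 0.001  0.001 -1.   ]] [0.03960312 0.52506685 0.21468833]
```

Emit:
step_arm --moves '[{"x": 5,"y": -4,"z": 30,"rx": 0,"ry": 0,"rz": 0,"gripper": -1},{"x": 5,"y": -4,"z": 60,"rx": 0,"ry": 0,"rz": 0,"gripper": -1},{"x": 5,"y": -4,"z": 80,"rx": 0,"ry": 0,"rz": 0,"gripper": -1},{"x": 5,"y": -4,"z": 80,"rx": 0,"ry": 0,"rz": 0,"gripper": -1},{"x": 5,"y": -4,"z": 80,"rx": 0,"ry": 0,"rz": 0,"gripper": -1}]'

```text
time_s: 2.8
ee_pos: [0.6702, -0.0956, 0.1804]
orientation: [-0.088, 0.996, 0.0, -0.0]
contact_force: [-0.5, -0.6, 0.3]
grip_width: 0.005
```

```bash
python3 - <<'E'
from h import *
from workcell import sensors,capture; s=sensors.observe(); print(bal(s["ee_pos"]),s["ee_pos"],s["contact_force"],tool(O+.06*xb,.158))
cv2.imwrite("pics/s1.png",cv2.resize(capture("scene")[150:330,225:465],None,fx=3.3,fy=3.3,interpolation=cv2.INTER_CUBIC))
E
```

```text
[0.078964   0.00041062] [ 0.6702361  -0.09562011  0.18040851] [-0.49544342 -0.61808814  0.32980168] [18.96389018 -0.41216296 22.40856887]
```

View pics/s1.png

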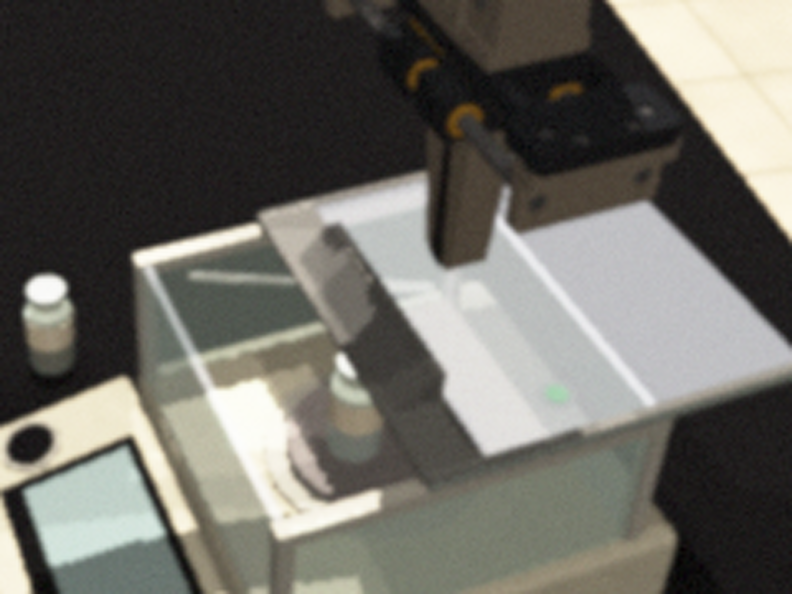

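The shut fingertips, at about (462,255), are above the glass and clear behind the grip's rear edge at (390,300). I'll lower them to 8 mm above the glass and start pushing.

Emit:
step_arm --moves '[{"x": 0,"y": 0,"z": 12,"rx": 0,"ry": 0,"rz": 0,"gripper": -1},{"x": 0,"y": 0,"z": 22,"rx": 0,"ry": 0,"rz": 0,"gripper": -1},{"x": 0,"y": 0,"z": 22,"rx": 0,"ry": 0,"rz": 0,"gripper": -1},{"x": 6,"y": 0,"z": 22,"rx": 0,"ry": 0,"rz": 0,"gripper": -1},{"x": 12,"y": 0,"z": 22,"rx": 0,"ry": 0,"rz": 0,"gripper": -1},{"x": 18,"y": 0,"z": 22,"rx": 0,"ry": 0,"rz": 0,"gripper": -1},{"x": 22,"y": 0,"z": 22,"rx": 0,"ry": 0,"rz": 0,"gripper": -1},{"x": 26,"y": 0,"z": 22,"rx": 0,"ry": 0,"rz": 0,"gripper": -1},{"x": 30,"y": 0,"z": 22,"rx": 0,"ry": 0,"rz": 0,"gripper": -1},{"x": 34,"y": 0,"z": 22,"rx": 0,"ry": 0,"rz": 0,"gripper": -1},{"x": 38,"y": 0,"z": 22,"rx": 0,"ry": 0,"rz": 0,"gripper": -1}]'

```text
time_s: 3.95
ee_pos: [0.6332, -0.1038, 0.1579]
orientation: [-0.088, 0.996, -0.0, 0.0]
contact_force: [0.7, 0.5, 1.6]
grip_width: 0.005
```

Emit:
step_arm --moves '[{"x": 4,"y": 0,"z": 0,"rx": 0,"ry": 0,"rz": 0,"gripper": -1},{"x": 8,"y": 0,"z": 0,"rx": 0,"ry": 0,"rz": 0,"gripper": -1},{"x": 12,"y": 0,"z": 0,"rx": 0,"ry": 0,"rz": 0,"gripper": -1},{"x": 16,"y": 0,"z": 0,"rx": 0,"ry": 0,"rz": 0,"gripper": -1},{"x": 20,"y": 0,"z": 0,"rx": 0,"ry": 0,"rz": 0,"gripper": -1},{"x": 24,"y": 0,"z": 0,"rx": 0,"ry": 0,"rz": 0,"gripper": -1},{"x": 28,"y": 0,"z": 0,"rx": 0,"ry": 0,"rz": 0,"gripper": -1},{"x": 32,"y": 0,"z": 0,"rx": 0,"ry": 0,"rz": 0,"gripper": -1},{"x": 36,"y": 0,"z": 0,"rx": 0,"ry": 0,"rz": 0,"gripper": -1},{"x": 40,"y": 0,"z": 0,"rx": 0,"ry": 0,"rz": 0,"gripper": -1},{"x": 42,"y": 0,"z": 0,"rx": 0,"ry": 0,"rz": 0,"gripper": -1}]'

```text
time_s: 5.05
ee_pos: [0.5913, -0.1111, 0.1575]
orientation: [-0.088, 0.996, 0.0, -0.0]
contact_force: [2.2, -1.1, 0.4]
grip_width: 0.004
```

```bash
python3 - <<'E'
from h import *
from workcell import sensors,capture; s=sensors.observe(); print(bal(s["ee_pos"]),s["ee_pos"],s["contact_force"])
cv2.imwrite("pics/s2.png",cv2.resize(capture("scene")[150:330,225:465],None,fx=3.3,fy=3.3,interpolation=cv2.INTER_CUBIC))
E
```

```text
[-0.00147363 -0.00093359] [ 0.59128775 -0.1110854   0.15753191] [ 2.23025897 -1.14308154  0.3733969 ]
```

View pics/s2.png

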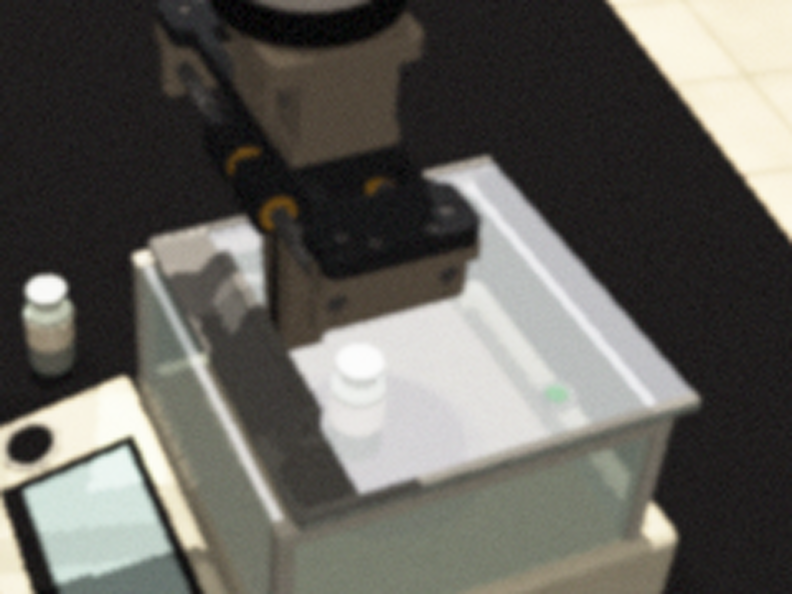

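The lid is following, with about 15 mm still open at the front wall, and the force is about 2 N. From here I'll push more slowly.

Emit:
step_arm --moves '[{"x": 2,"y": 0,"z": 0,"rx": 0,"ry": 0,"rz": 0,"gripper": -1},{"x": 4,"y": 0,"z": 0,"rx": 0,"ry": 0,"rz": 0,"gripper": -1},{"x": 6,"y": 0,"z": 0,"rx": 0,"ry": 0,"rz": 0,"gripper": -1},{"x": 8,"y": 0,"z": 0,"rx": 0,"ry": 0,"rz": 0,"gripper": -1},{"x": 9,"y": 0,"z": 0,"rx": 0,"ry": 0,"rz": 0,"gripper": -1},{"x": 10,"y": 0,"z": 0,"rx": 0,"ry": 0,"rz": 0,"gripper": -1}]'

```text
time_s: 5.7
ee_pos: [0.5818, -0.1127, 0.1575]
orientation: [-0.088, 0.996, 0.0, -0.0]
contact_force: [1.3, 0.3, -1.0]
grip_width: 0.007
```

Emit:
step_arm --moves '[{"x": 1,"y": 0,"z": 0,"rx": 0,"ry": 0,"rz": 0,"gripper": -1},{"x": 2,"y": 0,"z": 0,"rx": 0,"ry": 0,"rz": 0,"gripper": -1}]'

```text
time_s: 5.9
ee_pos: [0.5805, -0.113, 0.1576]
orientation: [-0.088, 0.996, 0.0, 0.001]
contact_force: [4.9, 1.4, -3.1]
grip_width: 0.001
```

Emit:
step_arm --moves '[{"x": 1,"y": 0,"z": 0,"rx": 0,"ry": 0,"rz": 0,"gripper": -1}]'

```text
time_s: 6.0
ee_pos: [0.5804, -0.113, 0.1577]
orientation: [-0.088, 0.996, 0.0, 0.002]
contact_force: [9.3, 3.6, -6.1]
grip_width: 0.003
```

Emit:
step_arm --moves '[{"x": 0,"y": 0,"z": 0,"rx": 0,"ry": 0,"rz": 0,"gripper": -1},{"x": -3,"y": 0,"z": 0,"rx": 0,"ry": 0,"rz": 0,"gripper": -1},{"x": -8,"y": 0,"z": 0,"rx": 0,"ry": 0,"rz": 0,"gripper": -1},{"x": -15,"y": 0,"z": 0,"rx": 0,"ry": 0,"rz": 0,"gripper": -1},{"x": -15,"y": 0,"z": -30,"rx": 0,"ry": 0,"rz": 0,"gripper": -1},{"x": -15,"y": 0,"z": -70,"rx": 0,"ry": 0,"rz": 0,"gripper": -1},{"x": -60,"y": 0,"z": -90,"rx": 0,"ry": 0,"rz": 0,"gripper": -1},{"x": -100,"y": 0,"z": -90,"rx": 0,"ry": 0,"rz": 0,"gripper": -1}]'

```text
time_s: 6.8
ee_pos: [0.6806, -0.0961, 0.2525]
orientation: [-0.087, 0.996, -0.001, 0.003]
contact_force: [0.3, 0.1, 1.0]
grip_width: 0.007
```

```bash
python3 - <<'E'
from h import *
from workcell import sensors,capture; s=sensors.observe(); print(bal(s["ee_pos"]),s["ee_pos"],s["contact_force"])
im=capture("scene"); cv2.imwrite("raw_s3.png",im)
cv2.imwrite("pics/s3.png",cv2.resize(im[190:340,260:460],None,fx=4,fy=4,interpolation=cv2.INTER_CUBIC))
# expected grip rear top corners shut
E
```

```text
[ 0.08910874 -0.00185709] [ 0.68062152 -0.09606892  0.25251316] [0.33890687 0.06781682 0.98914099]
```

View pics/s3.png

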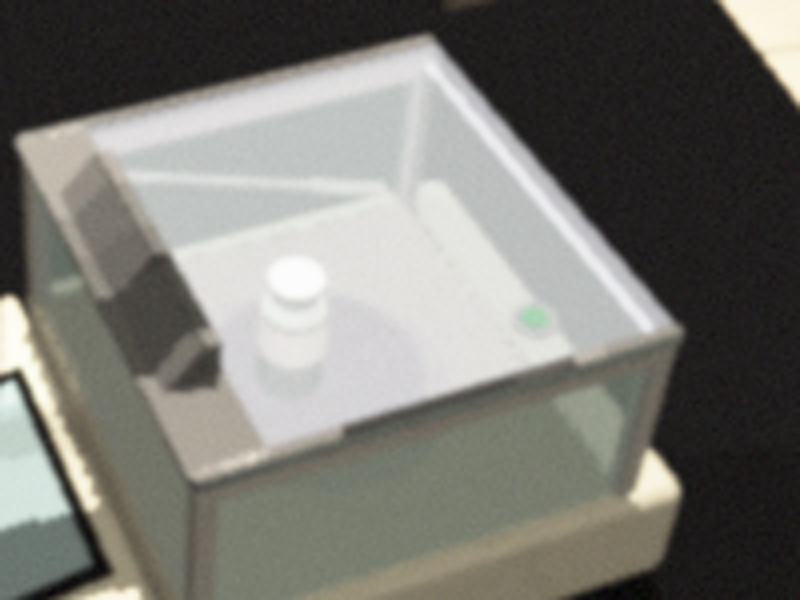

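The lid's edges line up with the walls all round: front right corner at (192,482), rear right at (682,335). It's shut, with the vial upright under the glass. Next I'll move to above the right sensor.

```bash
python3 - <<'E'
from h import *
print(tool([.4943,-.2048],.25),tool([.4943,-.2048],.09))
E
```

```text
[207.1612861  -75.10811874  -1.63764723] [208.36146677 -74.8683289  158.35767166]
```

Emit:
step_arm --moves '[{"x": 50,"y": -19,"z": 0,"rx": 0,"ry": 0,"rz": 0,"gripper": -1},{"x": 90,"y": -34,"z": 0,"rx": 0,"ry": 0,"rz": 0,"gripper": -1},{"x": 130,"y": -48,"z": 0,"rx": 0,"ry": 0,"rz": 0,"gripper": -1},{"x": 170,"y": -62,"z": 0,"rx": 0,"ry": 0,"rz": 0,"gripper": -1},{"x": 207,"y": -75,"z": 0,"rx": 0,"ry": 0,"rz": 0,"gripper": -1},{"x": 207,"y": -75,"z": 0,"rx": 0,"ry": 0,"rz": 0,"gripper": -1},{"x": 207,"y": -75,"z": 0,"rx": 0,"ry": 0,"rz": 0,"gripper": -1},{"x": 207,"y": -75,"z": 0,"rx": 0,"ry": 0,"rz": 0,"gripper": -1}]'

```text
time_s: 7.65
ee_pos: [0.4877, -0.2057, 0.2477]
orientation: [-0.088, 0.996, -0.0, 0.0]
contact_force: [-0.4, 0.4, -0.0]
grip_width: 0.006
```

```bash
python3 - <<'E'
from h import *
from workcell import sensors
print(tool([.4943,-.2048],.09),sensors.observe()["ee_pos"])
E
```

```text
[ -6.52805879  -0.25631185 157.75247529] [ 0.48772791 -0.20568154  0.24774839]
```

Emit:
step_arm --moves '[{"x": -6,"y": 0,"z": 40,"rx": 0,"ry": 0,"rz": 0,"gripper": -1},{"x": -6,"y": 0,"z": 75,"rx": 0,"ry": 0,"rz": 0,"gripper": -1},{"x": -6,"y": 0,"z": 105,"rx": 0,"ry": 0,"rz": 0,"gripper": -1},{"x": -6,"y": 0,"z": 130,"rx": 0,"ry": 0,"rz": 0,"gripper": -1},{"x": -6,"y": 0,"z": 148,"rx": 0,"ry": 0,"rz": 0,"gripper": -1},{"x": -6,"y": 0,"z": 158,"rx": 0,"ry": 0,"rz": 0,"gripper": -1},{"x": -6,"y": 0,"z": 158,"rx": 0,"ry": 0,"rz": 0,"gripper": -1},{"x": -6,"y": 0,"z": 158,"rx": 0,"ry": 0,"rz": 0,"gripper": -1}]'

```text
time_s: 8.45
ee_pos: [0.4935, -0.2047, 0.09]
orientation: [-0.088, 0.996, -0.0, 0.0]
contact_force: [0.3, -0.4, 1.2]
grip_width: 0.004
```

```bash
python3 - <<'E'
from h import *
from workcell import sensors,capture
print(tool([.4943,-.2048],.09),sensors.observe()["ee_pos"])
cv2.imwrite("pics/s4.png",cv2.resize(capture("scene")[190:400,190:470],None,fx=2.8,fy=2.8,interpolation=cv2.INTER_CUBIC))
E
```

```text
[-0.78847783 -0.27340228 -0.00151958] [ 0.49347581 -0.20466902  0.08999807]
```

View pics/s4.png

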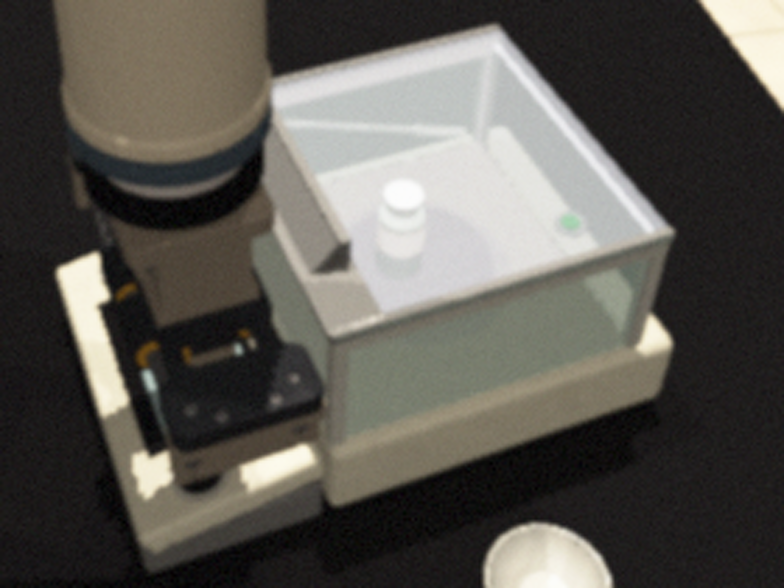

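The hand is over the right sensor, with the window just visible beneath it at (197,482), and clear of the shield; the lid is still shut. I'll hold here for over two seconds, then leave straight up.

Emit:
step_arm --moves '[{"x": 0,"y": 0,"z": 0,"rx": 0,"ry": 0,"rz": 0,"gripper": -1},{"x": 0,"y": 0,"z": 0,"rx": 0,"ry": 0,"rz": 0,"gripper": -1},{"x": 0,"y": 0,"z": 0,"rx": 0,"ry": 0,"rz": 0,"gripper": -1},{"x": 0,"y": 0,"z": 0,"rx": 0,"ry": 0,"rz": 0,"gripper": -1},{"x": 0,"y": 0,"z": 0,"rx": 0,"ry": 0,"rz": 0,"gripper": -1},{"x": 0,"y": 0,"z": 0,"rx": 0,"ry": 0,"rz": 0,"gripper": -1},{"x": 0,"y": 0,"z": 0,"rx": 0,"ry": 0,"rz": 0,"gripper": -1},{"x": 0,"y": 0,"z": 0,"rx": 0,"ry": 0,"rz": 0,"gripper": -1},{"x": 0,"y": 0,"z": 0,"rx": 0,"ry": 0,"rz": 0,"gripper": -1},{"x": 0,"y": 0,"z": 0,"rx": 0,"ry": 0,"rz": 0,"gripper": -1},{"x": 0,"y": 0,"z": 0,"rx": 0,"ry": 0,"rz": 0,"gripper": -1},{"x": 0,"y": 0,"z": 0,"rx": 0,"ry": 0,"rz": 0,"gripper": -1}]'

```text
time_s: 9.7
ee_pos: [0.4926, -0.2048, 0.0896]
orientation: [-0.088, 0.996, -0.0, -0.0]
contact_force: [0.2, 0.6, 0.9]
grip_width: -0.002
```

Emit:
step_arm --moves '[{"x": 0,"y": 0,"z": 0,"rx": 0,"ry": 0,"rz": 0,"gripper": -1},{"x": 0,"y": 0,"z": 0,"rx": 0,"ry": 0,"rz": 0,"gripper": -1},{"x": 0,"y": 0,"z": 0,"rx": 0,"ry": 0,"rz": 0,"gripper": -1},{"x": 0,"y": 0,"z": 0,"rx": 0,"ry": 0,"rz": 0,"gripper": -1},{"x": 0,"y": 0,"z": 0,"rx": 0,"ry": 0,"rz": 0,"gripper": -1},{"x": 0,"y": 0,"z": 0,"rx": 0,"ry": 0,"rz": 0,"gripper": -1},{"x": 0,"y": 0,"z": 0,"rx": 0,"ry": 0,"rz": 0,"gripper": -1},{"x": 0,"y": 0,"z": 0,"rx": 0,"ry": 0,"rz": 0,"gripper": -1},{"x": 0,"y": 0,"z": 0,"rx": 0,"ry": 0,"rz": 0,"gripper": -1},{"x": 0,"y": 0,"z": 0,"rx": 0,"ry": 0,"rz": 0,"gripper": -1},{"x": 0,"y": 0,"z": 0,"rx": 0,"ry": 0,"rz": 0,"gripper": -1},{"x": 0,"y": 0,"z": 0,"rx": 0,"ry": 0,"rz": 0,"gripper": -1}]'

```text
time_s: 10.9
ee_pos: [0.4926, -0.2048, 0.0896]
orientation: [-0.088, 0.996, 0.0, -0.0]
contact_force: [0.7, -0.3, -0.3]
grip_width: 0.003
```

Emit:
step_arm --moves '[{"x": 0,"y": 0,"z": -30,"rx": 0,"ry": 0,"rz": 0,"gripper": -1},{"x": 0,"y": 0,"z": -70,"rx": 0,"ry": 0,"rz": 0,"gripper": -1},{"x": 0,"y": 0,"z": -110,"rx": 0,"ry": 0,"rz": 0,"gripper": -1},{"x": 0,"y": 0,"z": -150,"rx": 0,"ry": 0,"rz": 0,"gripper": -1},{"x": 30,"y": 0,"z": -190,"rx": 0,"ry": 0,"rz": 0,"gripper": -1},{"x": 60,"y": 0,"z": -220,"rx": 0,"ry": 0,"rz": 0,"gripper": -1},{"x": 80,"y": 0,"z": -230,"rx": 0,"ry": 0,"rz": 0,"gripper": -1},{"x": 80,"y": 0,"z": -230,"rx": 0,"ry": 0,"rz": 0,"gripper": -1},{"x": 80,"y": 0,"z": -230,"rx": 0,"ry": 0,"rz": 0,"gripper": -1},{"x": 80,"y": 0,"z": -230,"rx": 0,"ry": 0,"rz": 0,"gripper": -1}]'

```text
time_s: 11.9
ee_pos: [0.4142, -0.2185, 0.3187]
orientation: [-0.088, 0.996, 0.0, -0.0]
contact_force: [-0.4, 1.2, 0.5]
grip_width: 0.002
```

```bash
python3 - <<'E'
from workcell import sensors,capture
import cv2
s=sensors.observe();print(s["time_s"],s["ee_pos"],s["qd"].round(3))
cv2.imwrite("pics/s5.png",cv2.resize(capture("scene"),None,fx=1.42,fy=1.42,interpolation=cv2.INTER_CUBIC))
E
```

```text
11.9 [ 0.41424541 -0.21848029  0.3186575 ] [ 0.002  0.011  0.001 -0.001  0.003  0.   ]
```

View pics/s5.png

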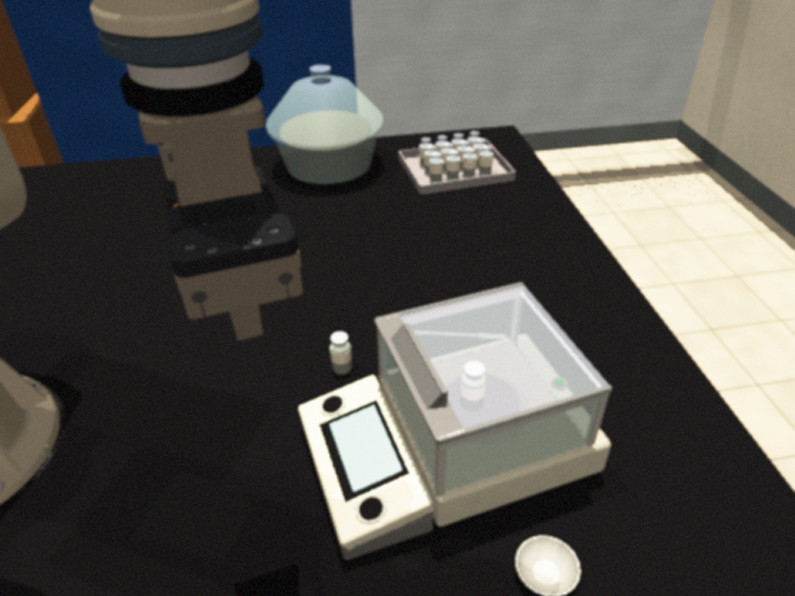

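The lid is shut, the vial on the pan is upright, the visible bystanders are unmoved, and the hand is away and touching nothing. I'm handing in.

```bash
python3 -c "
from workcell import bot
print(bot.sign_off())"
```

```text
the job is handed in; nothing more can be done
None
```

I slid the lid shut with the closed fingertips behind its grip and backed off. I then held the fingertips over the right-hand sensor for a little over 2.4 s, about 40 mm above it and 2 mm from its measured centre. After that I raised the hand straight up and away, and handed in at about 12 s of robot time.

**Lid:** the push read about 2 N while sliding. At the stop the last reading was about 12 N (9 N along the push), against the 25 N limit. It stopped about 4 mm before the point I had worked out from the camera, which is within the measuring error. In the next picture the lid's edges lined up with the walls all round.

**Final picture:** the lid is shut, the vial is upright on the pan, and vial, dish and spatula look unmoved. One soil vial was outside that view and I did not check it again, but the hand never went near it.

**Other checks:** the first move call was refused because I had left out some fields; nothing moved. The two cameras disagreed by 2–4 mm on the points I measured, well inside the margins. The sign-off gave no verdict.

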